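# Change the colour cassette at the decorating bench

### The job

Change over the colour at the pot-painting bench. First press in the cassette that is already loaded, so that its push-push catch lets go and it springs out, and leave it lying on its own dock's sill; then push the other cassette, which waits on the sill of the other dock, in as far as it goes so that its catch holds it once you let go. Leave the cups, pots, bottle and brush where they are.

Things in the scene. Friction and masses are not known exactly. Their poses are not given: they have to be found in the camera images.
- dock_a: The dock loaded at the start (left or right), fixed: grey housing 130 wide, 215 deep, 70 high; slot 86 wide, 48 high. In front a steel sill 125 long, 8 thick, with side rails 84 apart, tops 18 above the bench. mm. Origin: on the bench under the middle of the housing's front face; x points straight into the slot (push direction, away from the robot, up to 15 degrees askew), y left, z up.
- dock_b: The other dock, same sizes and axes as dock_a; starts empty, with a cassette waiting on its sill, on the other side of the bench. The housing begins at x = 0, the sill runs from x = -125 to 0 mm.
- cassette_a: The loaded cassette: off-white plastic block 120 long (x), 80 wide, 44 high, 0.2 to 0.4 kg, loose. Origin: centre of its underside; x points into the dock. Press its ribbed front end, the upright face at x = -60 mm. It sticks out of the housing 25 mm when held by the catch (origin at dock x = 35 mm), 11 mm at the stop, 65 mm or a little more when sprung out.
- cassette_b: The waiting cassette, same as cassette_a. Starts on dock_b's sill between the rails, its front end 80 to 115 mm out from the housing. A cassette is not clamped: it only lies on the sill against the spring-loaded pusher inside, which the catch holds.
- dock_a_pusher (a joint): Travel in m of dock_a's spring pusher: 0 out, 0.040 held by the catch (as at the start), 0.054 hard stop. Pusher's front face at dock x = 0.055 + travel. Push-push: press from 0.040 past 0.051, best to the stop, and back off: it springs out to 0 at 0.1 to 0.2 m/s, carrying the cassette. Pressing takes 5 to 10 N (spring 3 to 5 N, friction, damping 18 N s/m).
- dock_b_pusher (a joint): The same for dock_b; starts at 0 (out). Press the cassette in past 0.051, best to the hard stop at 0.054, and back off: the pusher comes back to 0.040 and stays there, held. Stopped short of that it comes all the way out again; pressed once more when held, it is let go.
- cup_ink: blue ceramic cup, 68 across, 68 high, between the docks; origin under its centre. Bystander.
- cup_wash: white ceramic cup, 72 across, 62 high, between the docks; origin under its centre. Bystander.
- liner_brush: wooden brush 190 long lying on the left of the bench; origin under it. Bystander.
- bowl_bisque: unglazed bowl, 150 across, 60 high, on the right; origin under its centre. Bystander.
- water_bottle: clear plastic bottle, 66 across, 160 high, on the left; origin under its centre. Bystander.
- vase_bisque: unglazed vase, 136 across, 190 high, on the right; origin under its centre. Bystander.

How it is judged:
On the way, in this order (a step that is already met when the one before it is completed fails the run):
1. the loaded cassette has sprung out on to its own sill, its dock's pusher fully out (value of joint dock_a_pusher below 0.006 m and x of cassette_a in the frame of dock_a between -0.08 and 0.003 m and y of cassette_a in the frame of dock_a between -0.01 and 0.01 m and z of cassette_a in the frame of dock_a between 0.002 and 0.014 m and angle between cassette_a's own z axis and vertical below 0.1 rad), for 0.2 s.
2. the other cassette is held in its dock by the catch, with the fingers off it (value of joint dock_b_pusher between 0.037 and 0.043 m and x of cassette_b in the frame of dock_b between 0.029 and 0.04 m and contact force between the fingers and cassette_b below 0.1 N), for 0.4 s.
At the end, for the whole second after the job is handed in: First cassette at rest on its own sill, upright between the rails, front end 57 to 140 mm out from the housing, its pusher within 6 mm of fully out; other cassette at rest in its dock, front end 20 to 31 mm out from the housing, its pusher held by the catch 37 to 43 mm in (all of step 1 and value of joint dock_b_pusher between 0.037 and 0.043 m and x of cassette_b in the frame of dock_b between 0.029 and 0.04 m and linear speed of each of cassette_a, cassette_b below 0.01 m/s); the robot touches nothing.
It fails at once if a cup, bowl, vase, bottle or brush was shoved more than 30 mm or knocked over (distance of any of cup_ink, cup_wash, liner_brush, bowl_bisque, water_bottle, vase_bisque from where it was at the start of the episode above 0.03 m or angle between any of cup_ink, cup_wash, bowl_bisque, water_bottle, vase_bisque's own z axis and vertical above 0.6 rad).
It also fails if it takes over 58 s, if anything falls off the work surface, if the arm or the gripper's body presses on something with over 40 N, if the wrist force passes 120 N, or if a joint passes its speed limit or range.

### The arm

A 7-joint arm with a two-finger parallel gripper is mounted at the origin on the work surface. World frame = base frame: x ahead of the robot, y to its left, z up, the work surface at z = 0. Lengths are in m, angles in rad, forces in N, time in s.
With the tool pointing down it reaches from about 0.425 to 0.975 m from the base axis. Payload 16.7 kg.
Tool frame: the origin (TCP) lies at the very end of the fingers, on their centre line; the grasp point (between the pads) lies 19 mm behind it; z points along the fingers, y is the direction in which the jaws open and shut (so a half turn about z gives the same grasp; the last joint's range is limited). The gripper opens to 85 mm and grips with 20 to 120 N. Pads are 22 mm wide; open, the fingers measure 114 mm over their backs; the gripper's body (76 mm by 85 mm) begins 54 mm behind the grasp point. The pads swing forward as they close: fully open they stand 13 mm farther back than shut.
Start: joints at [-1.292, 0.426, 0.074, 1.606, -0.034, 1.111, -0.067], TCP at [0.281, 0.614, 0.231] pointing down, gripper open.
Joint ranges: [-2.85, 2.85], [-0.5, 2.14], [-1.23, 1.37], [0.21, 2.46], [-1.02, 4.16], [0.16, 2.05], [-2.73, 2.73]. Speed limits (rad/s): [1.89, 1.89, 2.39, 2.39, 3.01, 3.01, 3.01].

### API

Orientations are given as a unit quaternion [x, y, z, w].
In Python, from plant import manip gives the robot as it stands.
- The arm moves only by the tool send_rows, never from a script. Its arguments are lists of equal length, an entry for each row: "translation": the shift along the world's x, y, z normalised to -1 to 1, where 1 is 12 cm, a list of three; "delta_rot": the turn, a rotation vector about the world's x, y, z normalised to -1 to 1, where 1 is 2 pi rad, a list of three; "gripper": the opening, from 0 (shut) to 1 (fully open). In form: {"translation": [[x, y, z], ...], "delta_rot": [[wx, wy, wz], ...], "gripper": [gripper, ...]}. A call has 1 to 8 rows; each row shifts and turns the commanded pose from where the row before left it; what a row does not reach is not made up. A row lasts 1/10 s, in which the tool goes at most 50 mm and 8.59 degrees, less where a joint would pass 70% of its speed; a pose out of reach is approached as far as the arm can. A call with a number of a shift or a turn outside -1 to 1 is refused whole. A call with a gripper value outside its range is refused whole. The fingers move at their own pace and stop on an object; "force" is the grip in N (left out, the last holds). Time passes only in rows, so rows that do not move let the fingers close. It gives the time, the measured TCP pose, the force and the opening at its end, in the units of the state.
- manip.state(): the state, without advancing time (a new reading comes with each control period).
- manip.capture(name): name is "scene" or "top" or "wrist"; returns (picture, depth): 420x560x3 uint8, red, green, blue; 420x560 float32, m along the optical axis (not along the pixel's ray), 0 where there is no reading.
- manip.camera_model(name): a dict with "camera_matrix" (3x3 intrinsics, pixels), "camera_from_world" (4x4, takes a point from world to camera coordinates); the wrist camera has in their place "hand_eye" (4x4, takes a point from camera to tool coordinates, whose origin is the TCP and whose axes are the flange's). Camera axes: x right, y up, looking along -z (the intrinsics and any distortion apply to the point x, -y, -z); pixel columns grow to the right and rows downward; lengths in m; the calibration is good to about 2 mm. A picture is of the moment at which its call begins: read the wrist's pose just before it. camera_model takes no time and is no camera call.
- manip.finish_job(): hands the job in, once; it reports no verdict.
Trained networks look in the newest picture that a camera, given by its name, has taken for a name from the list of things; names that differ only in an ending like _2 or _b are one class to them, and where a whole thing is asked for, a point or a joint stands for the part that bears it (a point fixed in the world has none). Each returns a list of dicts, best first, with "conf" (0 to 1); they miss things now and then, are a little off and sometimes report something else, mostly with a low value. They report only what shows in the picture. A call takes as long as a camera call.
- manip.outline_of(camera, label): "region" (420x560 bool, what is visible of it) and "box" ([left, top, right, bottom] in pixels, round what is visible of it).
The state is a dict: "clock": time; "joints": joint angles; "qd": joint speeds; "joint_torque": joint torques, N m; "tcp_pos": TCP position; "tcp_rot": TCP orientation; "contact_force": force on the tool from outside, world axes, zero at the start; "moment": the same for the moment, N m; "grip_width": finger opening in m.
Only numpy, scipy, OpenCV 4.12 (cv2) and the standard library are available. Lean on these libraries where they do the work, as an engineer would, in place of code of your own. Each camera call takes 0.05 s, during which the arm holds its last target.

## Working session

There is one attempt and no reset: what is moved stays moved. The work goes in short steps, Python scripts to look and compute and a tool call to move; the robot and the scene stay as the last step left them, time stands still between calls to the robot, and variables do not carry over. Pictures are saved under pics/ and viewed, and the job is handed in when it is done.

Besides the shell and the picture viewer there is one more tool, called after "Request:" by a JSON object that holds its "api" and its "payload". send_rows: Moves the arm, as the interface text tells. Its arguments: {"type":"object","properties":{"translation":{"type":"array"},"delta_rot":{"type":"array"},"gripper":{"type":"array"},"force":{"type":"number"}},"required":["translation","delta_rot","gripper"]}

```bash
mkdir -p pics; ls; python3 - <<'E'
from plant import manip
import cv2,numpy as np
print(manip.state())
for n in ["scene","top"]:
    p,d=manip.capture(n); cv2.imwrite(f"pics/{n}0.png",p[:,:,::-1]); np.savez(f"{n}0.npz",p=p,d=d)
    m=manip.camera_model(n); print(n,m)
print(manip.camera_model("wrist"))
E
```

```text
pics
{'clock': 0.0, 'joints': array([-1.29149939,  0.42672584,  0.07381144,  1.60663765, -0.03406557,
        1.11080316, -0.06712176]), 'qd': array([-0.0005765 ,  0.00267875, -0.00119101,  0.00063071, -0.00192806,
       -0.00062443, -0.00051703]), 'joint_torque': array([-2.53897588e-04, -9.49834800e+01,  3.76082629e+00, -4.63524377e+01,
        1.92175561e-02,  9.94426024e-03, -1.93665261e-05]), 'tcp_pos': array([0.28048724, 0.6134956 , 0.23060002]), 'tcp_rot': array([ 2.12761195e-01,  9.77104007e-01, -6.52552075e-04, -8.49470068e-05]), 'contact_force': array([0.41541429, 0.33132839, 0.33956157]), 'moment': array([-0.01709818,  0.00496701,  0.03785341]), 'grip_width': 0.08492763358792772}
scene {'camera_matrix': array([[450.09304576,   0.        , 276.17378203],
       [  0.        , 450.09304576, 207.16721081],
       [  0.        ,   0.        ,   1.        ]]), 'camera_from_world': array([[ 0.40192909,  0.91560722, -0.0107898 , -0.20449622],
       [-0.78610645,  0.35107618,  0.50870637,  0.39271009],
       [ 0.46956327, -0.19598195,  0.86087247, -1.65030617],
       [ 0.      
[... 316 characters left out ...]
99148516, -0.01221606,  0.12964544, -0.49965527],
       [-0.12961133,  0.00354675,  0.99155853, -0.97047579],
       [ 0.        ,  0.        ,  0.        ,  1.        ]])}
{'camera_matrix': array([[330.6971762 ,   0.        , 281.16539617],
       [  0.        , 330.6971762 , 206.844486  ],
       [  0.        ,   0.        ,   1.        ]]), 'hand_eye': array([[-4.43852167e-04,  9.51386214e-01,  3.08000121e-01,
         7.90985196e-02],
       [ 9.99999826e-01,  5.41890918e-04, -2.32777375e-04,
         6.62828976e-04],
       [-3.88363654e-04,  3.07999964e-01, -9.51386289e-01,
        -1.43831481e-01],
       [ 0.00000000e+00,  0.00000000e+00,  0.00000000e+00,
         1.00000000e+00]])}
```

View pics/scene0.png

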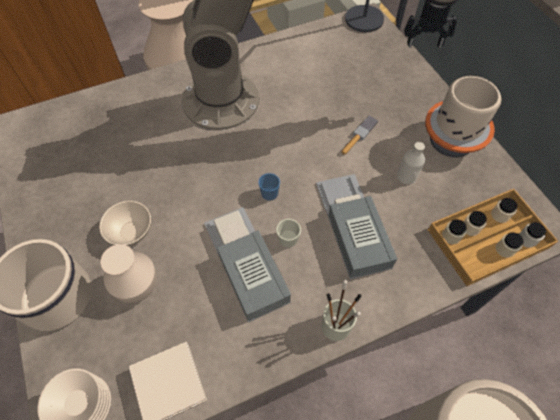

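View pics/top0.png

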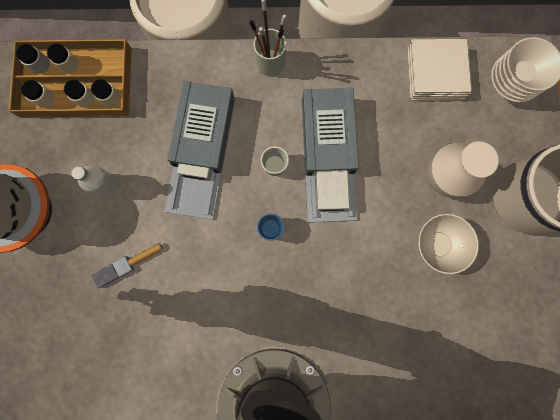

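The left dock is the loaded one: its cassette shows only a stub, near (195,171) in the top picture. The right dock's cassette waits on the sill near (332,190). Next I measure both docks from the depth.

```bash
cat > h.py <<'E'
import numpy as np,cv2
from plant import manip
def cloud(n,d):
    m=manip.camera_model(n);K=m["camera_matrix"];T=np.linalg.inv(m["camera_from_world"])
    v,u=np.mgrid[:420,:560]
    P=np.stack([(u-K[0,2])/K[0,0]*d,-(v-K[1,2])/K[1,1]*d,-d,np.ones_like(d)],-1)
    return (P@T.T)[...,:3]
E
python3 - <<'E'
from h import *
z=np.load("top0.npz");P=cloud("top",z["d"]);p=z["p"].astype(int)
ok=z["d"]>0
print("bench z",np.median(P[250:300,200:400,2]))
v,u=np.mgrid[:420,:560]
def rect(mask,name):
    mask=cv2.morphologyEx(mask.astype(np.uint8),cv2.MORPH_OPEN,np.ones((3,3)))
    n,l,s,c=cv2.connectedComponentsWithStats(mask); i=1+np.argmax(s[1:,4]); q=P[l==i]
    r=cv2.minAreaRect((q[:,:2]*1000).astype(np.float32))
    b=cv2.boxPoints(r);print(name,s[i],"z",np.median(q[:,2]),"rect",np.round(r[0],1),np.round(r[1],1),round(r[2],2),"\n",np.round(b,1).tolist())
for nm,lo,hi in [("L",140,240),("R",290,375)]:
    reg=ok&(u>lo)&(u<hi)&(v>70)&(v<230)
    rect(reg&(abs(P[...,2]-.07)<.008),nm+" housing")
    rect(reg&(abs(P[...,2]-.052)<.007)&(v>155)&(p.min(-1)>120),nm+" cass")
    rect(reg&(P[...,2]>.004)&(P[...,2]<.03)&(v>170),nm+" sill")
for c in ["cup_ink","cup_wash","liner_brush","bowl_bisque","water_bottle","vase_bisque"]:
    o=manip.outline_of("top",c)
    if o:
        q=P[o[0]["region"]&ok]; print(c,o[0]["conf"],np.round(np.percentile(q,[3,50,97],axis=0),3).tolist())
for c in ["cassette_a","dock_a"]:
    for o in manip.outline_of("top",c): print(c,o["conf"],o["box"])
E
```

```text
bench z 0.0006267254940355294
L housing [ 168   81   64   88 4090] z 0.0720705928580691 rect [710.7 183.2] [130.4 214.9] 80.32 
 [[593.7999877929688, 137.0], [805.7000122070312, 100.80000305175781], [827.5999755859375, 229.39999389648438], [615.7000122070312, 265.6000061035156]]
L cass [177 164  31  13 287] z 0.052922778757631184 rect [593.5 204.2] [77.8 25.6] 80.85 
 [[574.7000122070312, 167.8000030517578], [600.0, 163.6999969482422], [612.4000244140625, 240.5], [587.0999755859375, 244.60000610351562]]
L sill [ 165  171   56   48 1997] z 0.009449230800189223 rect [545.2 212.9] [131.7 127.4] 80.2 
 [[471.20001220703125, 158.89999389648438], [596.7999877929688, 137.1999969482422], [619.2000122070312, 267.0], [493.70001220703125, 288.70001220703125]]
R housing [ 303   88   56   83 4128] z 0.07176529016925748 rect [ 695.6 -150.1] [215.6 130.8] 1.47 
 [[586.0999755859375, -87.5], [589.5, -218.3000030517578], [805.0, -212.6999969482422], [801.7000122070312, -82.0]]
R cass [ 317  171   32   38 1147] z 0.052631855118130844 rect [ 539.3 -153.5] [96.5 79.1] 0.07 
 [[491.0, -114.0], [491.10000
[... 218 characters left out ...]
 [464.8999938964844, -220.6999969482422], [592.0, -217.39999389648438], [588.5999755859375, -87.5]]
cup_ink 0.96 [[0.417, -0.024, 0.001], [0.447, 0.007, 0.013], [0.474, 0.038, 0.071]]
cup_wash 0.87 [[0.584, -0.037, 0.002], [0.625, -0.006, 0.02], [0.647, 0.025, 0.064]]
liner_brush 0.74 [[0.31, 0.298, 0.001], [0.35, 0.391, 0.019], [0.4, 0.454, 0.023]]
bowl_bisque 0.57 [[0.335, -0.502, 0.003], [0.399, -0.452, 0.025], [0.464, -0.38, 0.061]]
vase_bisque 0.64 [[0.519, -0.493, 0.062], [0.569, -0.437, 0.135], [0.629, -0.397, 0.192]]
cassette_a 0.67 [316.2, 167.4, 346.3, 211.9]
cassette_a 0.59 [176.8, 165.8, 213.8, 179.0]
dock_a 0.85 [162.8, 82.2, 234.8, 218.2]
dock_a 0.76 [301.7, 89.0, 360.3, 222.9]
```

Request:
{"api": "send_rows", "payload": {"translation": [[0.18,-0.28,0],[0.18,-0.28,0],[0.18,-0.28,0],[0.18,-0.28,0],[0.18,-0.28,0],[0.18,-0.28,0],[0.18,-0.28,0],[0.18,-0.28,0]], "delta_rot": [[0,0,0.0052],[0,0,0.0052],[0,0,0.0052],[0,0,0.0052],[0,0,0.0052],[0,0,0.0052],[0,0,0.0052],[0,0,0.0052]], "gripper": [0.3,0.3,0.3,0.3,0.3,0.3,0.3,0.3]}}

```text
clock: 1.3
tcp_pos: [0.4542, 0.3436, 0.2316]
tcp_rot: [0.083, 0.997, 0.0, 0.0]
contact_force: [-0.0, 0.9, -0.1]
grip_width: 0.026
```

Request:
{"api": "send_rows", "payload": {"translation": [[0.18,-0.275,0],[0.18,-0.275,0],[0.18,-0.275,0],[0.18,-0.275,0],[0,0,-0.3],[0,0,-0.3],[0,0,-0.3],[0,0,-0.3]], "delta_rot": [[0,0,0],[0,0,0],[0,0,0],[0,0,0],[0,0,0],[0,0,0],[0,0,0],[0,0,0]], "gripper": [0.3,0.3,0.3,0.3,0.3,0.3,0.3,0.3]}}

```text
clock: 2.1
tcp_pos: [0.54, 0.213, 0.0862]
tcp_rot: [0.084, 0.996, 0.0, 0.0]
contact_force: [0.6, 0.8, -0.2]
grip_width: 0.0258
```

```bash
python3 - <<'E'
from h import *
p,d=manip.capture("top");cv2.imwrite("pics/top1.png",p[:,:,::-1])
s=manip.state();p,d=manip.capture("wrist");cv2.imwrite("pics/w1.png",p[:,:,::-1])
t=s["tcp_pos"];D=(t[:2]-np.array([.60475,.2013]));a=np.radians(-9.69);c,q=np.cos(a),np.sin(a)
print(t,s["tcp_rot"],"dock xy",c*D[0]+q*D[1],-q*D[0]+c*D[1])
E
```

```text
[0.53715261 0.2119631  0.0808244 ] [ 0.0834409   0.99650803 -0.00171768 -0.00253392] dock xy -0.06842775663656085 -0.0008668480540246111
```

View pics/w1.png

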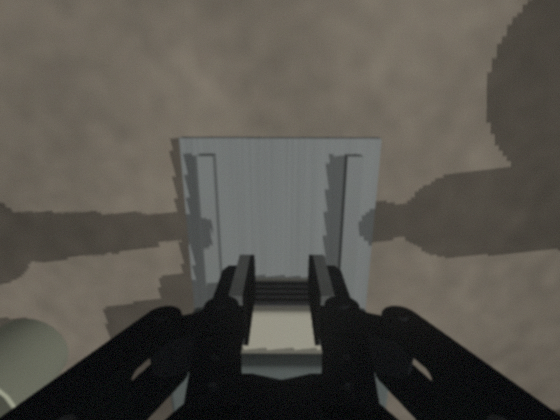

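View pics/top1.png

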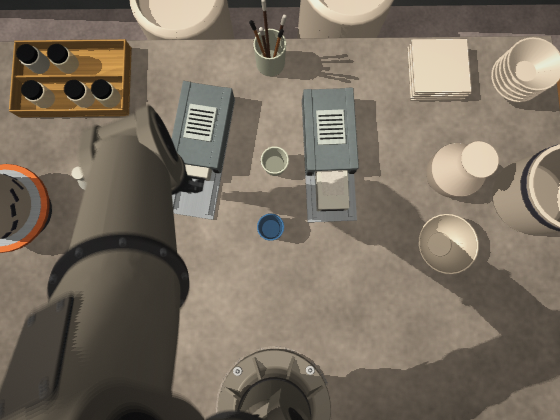

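The fingers are centred on the left sill, with the stub cassette ahead at about (282,328) in the wrist picture. Next I go down.

Request:
{"api": "send_rows", "payload": {"translation": [[0,0,-0.16],[0,0,-0.16],[0,0,-0.16],[0,0,0]], "delta_rot": [[0,0,0],[0,0,0],[0,0,0],[0,0,0]], "gripper": [0.3,0.3,0.3,0.3]}}

```text
clock: 2.6
tcp_pos: [0.5395, 0.2129, 0.0295]
tcp_rot: [0.084, 0.997, -0.0, -0.001]
contact_force: [0.1, -0.7, 1.1]
grip_width: 0.0258
```

```bash
cat >> h.py <<'E'
def rep(D):
    o,a={"a":((.60475,.2013),-9.69),"b":((.5878,-.1529),1.47)}[D]
    s=manip.state();t=s["tcp_pos"];d=t[:2]-np.array(o);a=np.radians(a);c,q=np.cos(a),np.sin(a)
    print(t,s["tcp_rot"],"dock xy",c*d[0]+q*d[1],-q*d[0]+c*d[1],"F",s["contact_force"],s["clock"])
E
python3 -c "
from h import *
rep('a')"
```

```text
[0.53949025 0.21293554 0.02950683] [ 8.35607318e-02  9.96502355e-01 -4.47885120e-04 -6.78608413e-04] dock xy -0.06628714660829578 0.00048518839013915113 F [ 0.1298646  -0.66851425  1.09837921] 2.6
```

Request:
{"api": "send_rows", "payload": {"translation": [[0,0,-0.03],[0.082,-0.014,0],[0.082,-0.014,0],[0.082,-0.014,0],[0.041,-0.007,0],[0.041,-0.007,0]], "delta_rot": [[0,0,0],[0,0,0],[0,0,0],[0,0,0],[0,0,0],[0,0,0]], "gripper": [0.3,0.3,0.3,0.3,0.3,0.3]}}

```text
clock: 3.2
tcp_pos: [0.579, 0.2062, 0.026]
tcp_rot: [0.084, 0.996, -0.0, -0.001]
contact_force: [-6.8, 1.8, 2.4]
grip_width: 0.0254
```

```bash
python3 -c "
from h import *
rep('a')"
```

```text
[0.57895778 0.20616563 0.02598869] [ 8.37661739e-02  9.96485046e-01 -1.92572414e-04 -8.62556841e-04] dock xy -0.026243209335070246 0.00045493146489313137 F [-6.81674119  1.75472491  2.37508926] 3.2
```

Request:
{"api": "send_rows", "payload": {"translation": [[0.025,-0.004,0],[0.016,-0.003,0],[0,0,0]], "delta_rot": [[0,0,0],[0,0,0],[0,0,0]], "gripper": [0.3,0.3,0.3]}}

```text
clock: 3.5
tcp_pos: [0.5839, 0.2053, 0.0259]
tcp_rot: [0.084, 0.996, -0.0, -0.001]
contact_force: [-4.4, 0.4, 0.8]
grip_width: 0.0257
```

```bash
python3 -c "
from h import *
rep('a')"
```

```text
[0.58388681 0.20531381 0.02590624] [ 8.37432769e-02  9.96487103e-01 -2.01640935e-04 -6.90122807e-04] dock xy -0.021241129813426674 0.00044490208305370286 F [-4.36754963  0.41430815  0.83063037] 3.5
```

Request:
{"api": "send_rows", "payload": {"translation": [[0.016,-0.003,0],[0,0,0]], "delta_rot": [[0,0,0],[0,0,0]], "gripper": [0.3,0.3]}}

```text
clock: 3.7
tcp_pos: [0.5843, 0.2052, 0.0256]
tcp_rot: [0.084, 0.997, -0.0, -0.002]
contact_force: [-12.5, 0.6, 4.2]
grip_width: 0.0254
```

Request:
{"api": "send_rows", "payload": {"translation": [[0.016,-0.003,0],[0,0,0]], "delta_rot": [[0,0,0],[0,0,0]], "gripper": [0.3,0.3]}}

```text
clock: 3.9
tcp_pos: [0.5844, 0.2051, 0.0252]
tcp_rot: [0.083, 0.997, -0.001, -0.004]
contact_force: [-21.8, 3.1, 7.1]
grip_width: 0.0257
```

Request:
{"api": "send_rows", "payload": {"translation": [[-0.3,0.051,0],[-0.3,0.051,0],[-0.3,0.051,0],[0,0,0.2],[0,0,0.3],[0,0,0.3],[0,0,0]], "delta_rot": [[0,0,0],[0,0,0],[0,0,0],[0,0,0],[0,0,0],[0,0,0],[0,0,0]], "gripper": [0.3,0.3,0.3,0.3,0.3,0.3,0.3]}}

```text
clock: 4.6
tcp_pos: [0.4826, 0.2242, 0.1266]
tcp_rot: [0.084, 0.996, 0.002, 0.003]
contact_force: [0.6, 0.3, -0.5]
grip_width: 0.0255
```

```bash
python3 - <<'E'
from h import *
rep('a')
p,d=manip.capture("top");cv2.imwrite("pics/top2.png",p[:,:,::-1])
p,d=manip.capture("scene");cv2.imwrite("pics/s2.png",p[:,:,::-1])
P=cloud("scene",d);v,u=np.mgrid[:420,:560]
m=(d>0)&(abs(P[...,2]-.052)<.006)&(p.min(-1)>110)&(P[...,0]>.45)&(P[...,0]<.62)&(P[...,1]>.12)&(P[...,1]<.29)
q=P[m]
if len(q)>20:
    a=np.radians(-9.69);D=q[:,:2]-[.60475,.2013]
    X=D[:,0]*np.cos(a)+D[:,1]*np.sin(a);Y=-D[:,0]*np.sin(a)+D[:,1]*np.cos(a)
    print(len(q),np.percentile(X,[1,5,50,95,99]),np.percentile(Y,[1,5,50,95,99]))
E
```

```text
[0.48264184 0.22421123 0.12664262] [0.08387903 0.99646952 0.00217558 0.00283977] dock xy -0.12422238130630785 0.002031434903202997 F [ 0.58038999  0.27572065 -0.4807947 ] 4.6
399 [-0.06325161 -0.06039858 -0.0343713  -0.0093637  -0.00657148] [-0.04088619 -0.037794   -0.00252823  0.03338379  0.03744854]
```

View pics/s2.png

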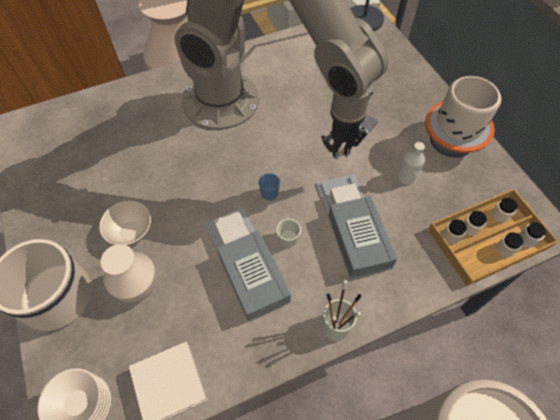

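View pics/top2.png

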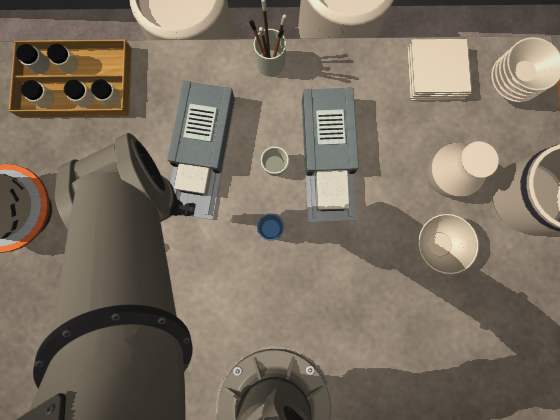

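Scene and depth show cassette A sprung out on its sill at (345,195), its front end about 65 mm out and centred between the rails. Now I go over to dock B, high above the ink cup.

Request:
{"api": "send_rows", "payload": {"translation": [[-0.03,-0.2,0.15],[-0.03,-0.33,0.1],[-0.03,-0.33,0],[-0.03,-0.33,0],[-0.03,-0.33,0],[-0.03,-0.33,0],[-0.03,-0.33,0],[-0.03,-0.33,0]], "delta_rot": [[0,0,0.0039],[0,0,0.0039],[0,0,0.0039],[0,0,0.0039],[0,0,0.0039],[0,0,0.0039],[0,0,0.0039],[0,0,0.0039]], "gripper": [0.3,0.3,0.3,0.3,0.3,0.3,0.3,0.3]}}

```text
clock: 5.5
tcp_pos: [0.4504, -0.0798, 0.1513]
tcp_rot: [-0.015, 1.0, -0.0, -0.001]
contact_force: [1.8, 0.2, 0.3]
grip_width: 0.0256
```

Request:
{"api": "send_rows", "payload": {"translation": [[-0.03,-0.33,0],[-0.03,-0.33,0],[0,0,0],[0,0,0]], "delta_rot": [[0,0,0],[0,0,0],[0,0,0],[0,0,0]], "gripper": [0.3,0.3,0.3,0.3]}}

```text
clock: 5.9
tcp_pos: [0.4434, -0.158, 0.1512]
tcp_rot: [-0.013, 1.0, -0.0, -0.001]
contact_force: [0.4, 1.1, -0.3]
grip_width: 0.0257
```

```bash
python3 -c "
from h import *
rep('b')
p,d=manip.capture('scene');cv2.imwrite('pics/s3.png',p[:,:,::-1])
"
```

```text
[ 0.44337716 -0.1580291   0.1512478 ] [-1.31572205e-02  9.99913104e-01 -1.32794317e-04 -8.09284598e-04] dock xy -0.1445068927981067 -0.0014224566174401462 F [ 0.41203729  1.07522849 -0.34302539] 5.9
```

View pics/s3.png

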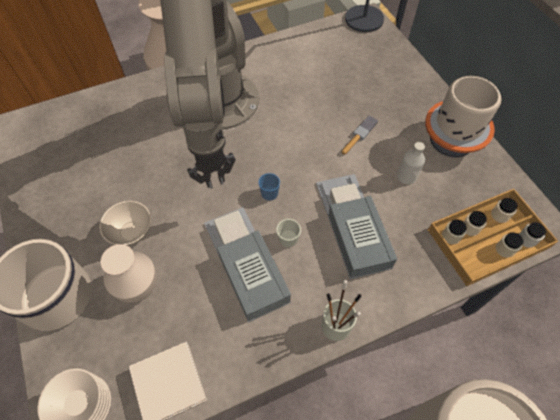

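The gripper is now in front of the right dock's sill at (210,170), with cassette A still out. Next I go down, then push.

Request:
{"api": "send_rows", "payload": {"translation": [[0,0.01,-0.28],[0,0,-0.28],[0,0,-0.28],[0,0,-0.2],[0,0,0],[0,0,0]], "delta_rot": [[0,0,0],[0,0,0],[0,0,0],[0,0,0],[0,0,0],[0,0,0]], "gripper": [0.3,0.3,0.3,0.3,0.3,0.3]}}

```text
clock: 6.55
tcp_pos: [0.4439, -0.1554, 0.0274]
tcp_rot: [-0.015, 1.0, 0.0, -0.001]
contact_force: [-0.2, -0.1, 0.1]
grip_width: 0.0256
```

```bash
python3 -c "
from h import *
rep('b')
p,d=manip.capture('wrist');cv2.imwrite('pics/w4.png',p[:,:,::-1])
"
```

```text
[ 0.44392549 -0.15542914  0.02741786] [-1.47886438e-02  9.99890458e-01  9.16451094e-05 -5.99298303e-04] dock xy -0.14389203674180928 0.0011625832129830522 F [-0.19079987 -0.08429237  0.11241523] 6.55
```

View pics/w4.png

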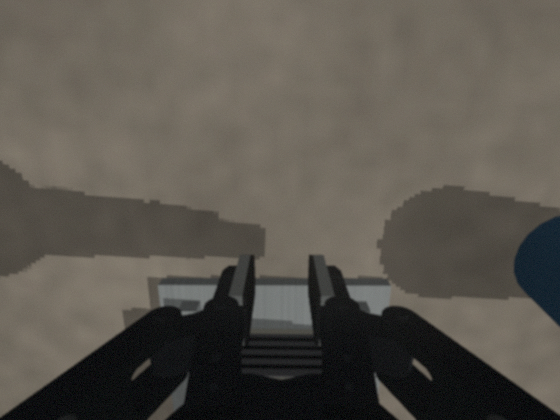

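The wrist picture shows the sill's end centred behind the fingers at about (275,285). Now I push along the dock axis.

Request:
{"api": "send_rows", "payload": {"translation": [[0.1,-0.002,0],[0.1,-0.002,0],[0.1,0.0026,0],[0.1,0.0026,0],[0.1,0.0026,0],[0.1,0.0026,0],[0.1,0.0026,0]], "delta_rot": [[0,0,0],[0,0,0],[0,0,0],[0,0,0],[0,0,0],[0,0,0],[0,0,0]], "gripper": [0.3,0.3,0.3,0.3,0.3,0.3,0.3]}}

```text
clock: 7.3
tcp_pos: [0.528, -0.155, 0.027]
tcp_rot: [-0.014, 1.0, 0.0, -0.001]
contact_force: [-6.4, -0.6, 2.3]
grip_width: 0.0255
```

```bash
python3 -c "
from h import *
rep('b')
p,d=manip.capture('wrist');cv2.imwrite('pics/w5.png',p[:,:,::-1])
p,d=manip.capture('scene');cv2.imwrite('pics/s5.png',p[150:350,150:450,::-1].repeat(2,0).repeat(2,1))
"
```

```text
[ 0.5279609  -0.15500272  0.0269827 ] [-1.41135949e-02  9.99899914e-01  1.32071826e-04 -9.74864066e-04] dock xy -0.059873353068922816 -0.0005669428580339637 F [-6.4000163  -0.60207038  2.28065263] 7.3
```

View pics/w5.png

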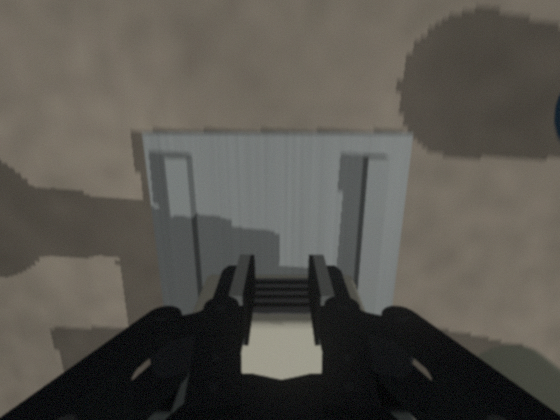

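View pics/s5.png

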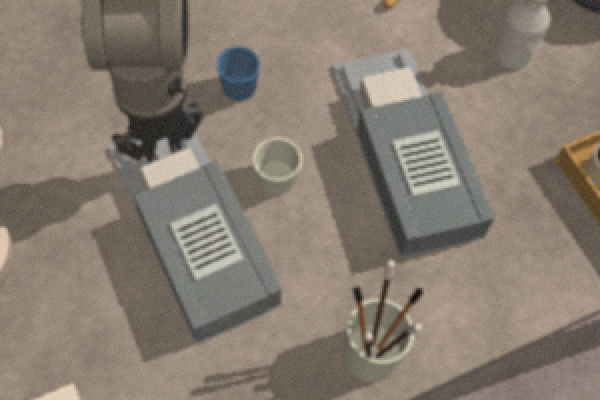

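Cassette B is going in straight (its stub shows at (170,168) in the enlarged crop) at about 6 N. I push on to the stop.

Request:
{"api": "send_rows", "payload": {"translation": [[0.08,0.002,0],[0.08,0.002,0],[0.08,0.002,0],[0.04,0.001,0],[0.025,0.001,0],[0,0,0]], "delta_rot": [[0,0,0],[0,0,0],[0,0,0],[0,0,0],[0,0,0],[0,0,0]], "gripper": [0.3,0.3,0.3,0.3,0.3,0.3]}}

```text
clock: 8.0
tcp_pos: [0.5639, -0.1541, 0.0269]
tcp_rot: [-0.014, 1.0, 0.0, -0.001]
contact_force: [-5.1, -0.3, -1.2]
grip_width: 0.0256
```

Request:
{"api": "send_rows", "payload": {"translation": [[0.016,0,0],[0,0,0]], "delta_rot": [[0,0,0],[0,0,0]], "gripper": [0.3,0.3]}}

```text
clock: 8.2
tcp_pos: [0.5657, -0.1541, 0.027]
tcp_rot: [-0.014, 1.0, 0.0, -0.001]
contact_force: [-4.9, 0.7, -1.4]
grip_width: 0.0255
```

```bash
python3 -c "
from h import *
rep('b')"
```

```text
[ 0.56573432 -0.15406988  0.02703622] [-1.41623522e-02  9.99899547e-01  5.06888812e-05 -5.66251217e-04] dock xy -0.022088434217332444 -0.0006034276854063309 F [-4.85864036  0.69068251 -1.36594748] 8.2
```

Request:
{"api": "send_rows", "payload": {"translation": [[0.016,0,0],[0,0,0]], "delta_rot": [[0,0,0],[0,0,0]], "gripper": [0.3,0.3]}}

```text
clock: 8.4
tcp_pos: [0.566, -0.1541, 0.0267]
tcp_rot: [-0.014, 1.0, 0.0, -0.002]
contact_force: [-12.9, 0.1, 3.3]
grip_width: 0.0256
```

Request:
{"api": "send_rows", "payload": {"translation": [[0.016,0,0],[0,0,0]], "delta_rot": [[0,0,0],[0,0,0]], "gripper": [0.3,0.3]}}

```text
clock: 8.6
tcp_pos: [0.5661, -0.1542, 0.0263]
tcp_rot: [-0.014, 1.0, 0.001, -0.004]
contact_force: [-22.7, 0.5, 7.9]
grip_width: 0.0261
```

Hard stop reached: the force climbs with no further travel. I back off gently so that the cassette settles on the catch without sliding, then move clear.

Request:
{"api": "send_rows", "payload": {"translation": [[-0.04,-0.001,0],[-0.04,-0.001,0],[-0.04,-0.001,0],[-0.04,-0.001,0],[-0.04,-0.001,0],[-0.1,-0.003,0],[-0.3,-0.008,0],[-0.3,-0.008,0]], "delta_rot": [[0,0,0],[0,0,0],[0,0,0],[0,0,0],[0,0,0],[0,0,0],[0,0,0],[0,0,0]], "gripper": [0.3,0.3,0.3,0.3,0.3,0.3,0.3,0.3]}}

```text
clock: 9.4
tcp_pos: [0.461, -0.1569, 0.0273]
tcp_rot: [-0.015, 1.0, -0.0, 0.0]
contact_force: [0.1, 0.7, -0.1]
grip_width: 0.0255
```

Request:
{"api": "send_rows", "payload": {"translation": [[-0.1,0,0.2],[0,0,0.3],[0,0,0.3],[0,0,0],[0,0,0],[0,0,0]], "delta_rot": [[0,0,0],[0,0,0],[0,0,0],[0,0,0],[0,0,0],[0,0,0]], "gripper": [0.3,0.3,0.3,0.3,0.3,0.3]}}

```text
clock: 10.0
tcp_pos: [0.4497, -0.1567, 0.1227]
tcp_rot: [-0.014, 1.0, 0.0, -0.0]
contact_force: [0.2, -0.4, -1.0]
grip_width: 0.0256
```

```bash
python3 - <<'E'
from h import *
rep('b')
p2,d2=manip.capture("scene");cv2.imwrite("pics/s6.png",p2[150:350,150:450,::-1].repeat(2,0).repeat(2,1))
p,d=manip.capture("top");cv2.imwrite("pics/top6.png",p[:,:,::-1])
for n,p,d in (("scene",p2,d2),("top",p,d)):
  P=cloud(n,d)
  for o,an in (((.60475,.2013),-9.69),((.5878,-.1529),1.47)):
    a=np.radians(an);D=P[...,:2]-np.array(o)
    X=D[...,0]*np.cos(a)+D[...,1]*np.sin(a);Y=-D[...,0]*np.sin(a)+D[...,1]*np.cos(a)
    m=(d>0)&(abs(P[...,2]-.052)<.006)&(p.min(-1)>100)&(abs(Y)<.06)&(X>-.14)&(X<.0)
    if m.sum()>5: print(n,an,m.sum(),np.round(np.percentile(X[m],[1,5,50,99]),4),np.round(np.percentile(Y[m],[1,50,99]),4))
for c in ["cup_ink","cup_wash","liner_brush","bowl_bisque","vase_bisque"]:
    o=manip.outline_of("top",c)
    if o: print(c,np.round(np.median(P[o[0]["region"]&(d>0)],axis=0),3))
E
```

```text
[ 0.44972409 -0.15667948  0.12273045] [-1.43934974e-02  9.99896357e-01  1.06831620e-04 -3.00221215e-04] dock xy -0.13812742413311607 -0.0002360984834384643 F [ 0.18574175 -0.41611851 -0.97526044] 10.0
scene -9.69 405 [-0.0631 -0.0596 -0.0334 -0.0063] [-0.0413 -0.0023  0.0371]
scene 1.47 163 [-0.0269 -0.0253 -0.0162 -0.0061] [-0.0402 -0.002   0.0377]
top -9.69 773 [-0.0645 -0.0621 -0.033  -0.0007] [-0.0385 -0.0003  0.0392]
top 1.47 259 [-0.0269 -0.0259 -0.0129 -0.0003] [-0.0224  0.01    0.0409]
cup_ink [0.449 0.007 0.014]
cup_wash [ 0.625 -0.006  0.021]
liner_brush [0.348 0.393 0.019]
bowl_bisque [ 0.399 -0.454  0.024]
vase_bisque [ 0.569 -0.437  0.135]
```

View pics/s6.png

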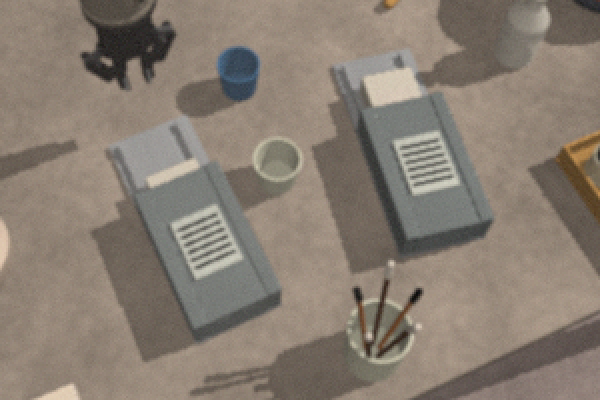

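View pics/top6.png

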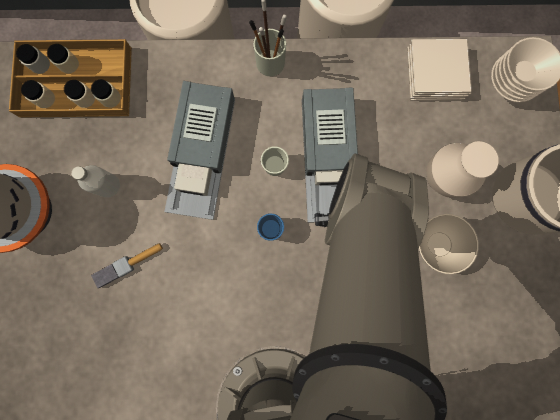

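Both cassettes are where they should be: A's front end is about 65 mm out, at (192,178) in the top picture. B's is about 26 mm out, its stub at (330,175). The bystanders have not moved, so I hand in.

```bash
python3 -c "
from plant import manip
print(manip.finish_job())"
```

```text
the job is handed in; nothing more can be done
None
```

The colour change is done and the job is handed in, at about 10 s on the robot's clock. No verdict was reported.

- **Loaded cassette (left dock):** I pressed it to the hard stop, with the wrist force reaching about 22 N, and backed off. It sprang out on to its own sill. The last pictures show its front end about 65 mm out, centred between the rails.
- **Waiting cassette (right dock):** I pushed it to the hard stop at about 23 N and backed off slowly. Its front end then stayed about 26 mm out, so the catch is holding it.
- **Bystanders:** Both cups, the brush, the bowl and the vase were within about 2 mm of where they started. I checked the water bottle only by eye; it looked unmoved.
- **Robot:** The arm stood clear, with the fingers about 12 cm above the bench and no contact force beyond sensor noise.

No check failed. I could not read the pushers' positions directly, so I inferred them from where the cassettes came to rest.

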